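# Build up the washed pill organiser on its base

### The job

Put the washed stacking pill organiser back together on its steel base: the tray with four compartments at the bottom, then the tray with two compartments, then the undivided tray, and the lid on top, every piece lined up and fully seated on the one below. Leave the brush, the jar and the cup where they stand.

Things in the scene. Friction and masses are not known exactly. Their poses are not given: they have to be found in the camera images.
- base: steel stacking base, fixed to the counter: flange 110 x 80 x 4 mm carrying a rectangular rim of the trays' outline (86 mm along x, 58 mm along y, walls 3 mm, opening 80 x 52 mm), its top 16 mm above the counter. Origin: centre of its underside at counter level, z up
- tray_four: four-compartment tray: three cross walls; white, open, 86 (x) x 58 (y) x 32 mm high, walls 3 mm, about 60 g. Origin: centre of underside, z up. Its lowest 4 mm is a foot of 72 x 44 mm that drops into the 80 x 52 mm opening below; the body then rests on that rim, origin 28 mm above that of a tray below, 12 mm above the base's. Grip across the long walls. A half turn makes no difference
- tray_two: two-compartment tray: one cross wall; white, open, 86 (x) x 58 (y) x 32 mm high, walls 3 mm, about 60 g. Origin: centre of underside, z up. Its lowest 4 mm is a foot of 72 x 44 mm that drops into the 80 x 52 mm opening below; the body then rests on that rim, origin 28 mm above that of a tray below, 12 mm above the base's. Grip across the long walls. A half turn makes no difference
- tray_plain: undivided tray: no cross wall; white, open, 86 (x) x 58 (y) x 32 mm high, walls 3 mm, about 60 g. Origin: centre of underside, z up. Its lowest 4 mm is a foot of 72 x 44 mm that drops into the 80 x 52 mm opening below; the body then rests on that rim, origin 28 mm above that of a tray below, 12 mm above the base's. Grip across the long walls. A half turn makes no difference
- lid: white lid: plate 86 (x) x 58 (y) mm, 4 to 8 mm above the origin, over a foot of 72 x 44 x 4 mm as on the trays; on top in the middle an upright bar grip 40 mm long (x), 14 mm thick (y), 8 to 34 mm above the origin. About 50 g. Origin: centre of underside, z up; seated, 28 mm above that of the tray below. A half turn makes no difference
- brush: bystander: cleaning brush with orange handle, about 195 mm long, lying flat, 14 mm high, far side of the work. Origin: under the middle, x towards the bristles
- jar: bystander: closed jar with white cap, 60 mm across, 75 mm high, at the right. Origin: centre of its underside
- cup: bystander: empty steel cup, 72 mm across the rim, 70 mm high, at the left. Origin: centre of its underside

How it is judged (in metres and radians):
At the end, for the whole second after the job is handed in: On the base, upwards: four-compartment, two-compartment, undivided tray, lid; each centred on the one below within 8 mm, parallel within 0.2 rad (either way round), seated to within 2.5 mm of its height (12 mm above the base's origin, else 28 mm above the tray below), level within 0.08 rad, at rest (z of tray_four in the frame of base between 0.0095 and 0.0145 m and horizontal distance between tray_four and base below 0.008 m and angle between the x axis of tray_four and the x axis of base, either way round below 0.2 rad and angle between each of tray_four, tray_two, tray_plain, lid's own z axis and vertical below 0.08 rad and linear speed of each of tray_four, tray_two, tray_plain, lid below 0.02 m/s and z of tray_two in the frame of tray_four between 0.0255 and 0.0305 m and horizontal distance between tray_two and tray_four below 0.008 m and angle between the x axis of tray_two and the x axis of tray_four, either way round below 0.2 rad and z of tray_plain in the frame of tray_two between 0.0255 and 0.0305 m and horizontal distance between tray_plain and tray_two below 0.008 m and angle between the x axis of tray_plain and the x axis of tray_two, either way round below 0.2 rad and z of lid in the frame of tray_plain between 0.0255 and 0.0305 m and horizontal distance between lid and tray_plain below 0.008 m and angle between the x axis of lid and the x axis of tray_plain, either way round below 0.2 rad); the robot touches nothing.
It fails at once if the brush was moved by more than 30 mm (distance of brush from where it was at the start of the episode above 0.03 m).
It fails at once if the jar was moved by more than 30 mm (distance of jar from where it was at the start of the episode above 0.03 m).
It fails at once if the cup was moved by more than 30 mm (distance of cup from where it was at the start of the episode above 0.03 m).
It also fails if it takes over 120 s, if anything falls off the work surface, if the arm or the gripper's body presses on something with over 40 N, if the wrist force passes 120 N, or if a joint passes its speed limit or range.

### The arm

A 6-joint arm with a two-finger parallel gripper is mounted at the origin on the work surface. World frame = base frame: x ahead of the robot, y to its left, z up, the work surface at z = 0. Lengths are in m, angles in degrees, forces in N, time in s.
With the tool pointing down it reaches from about 0.325 to 0.85 m from the base axis. Payload 4.4 kg.
Tool frame: the origin (TCP) lies between the finger pads; the fingertips stand 25 mm ahead of it and the grasp point (between the pads) lies 6 mm ahead of it; z points along the fingers, y is the line along which they close (so a half turn about z gives the same grasp; the last joint's range is limited). The gripper opens to 94 mm and grips with 3 to 60 N. Pads are 16 mm wide; open, the fingers measure 119 mm over their backs; the gripper's body (75 mm by 177 mm) begins 78 mm behind the grasp point.
Start: joints at [-82.076, 11.837, 88.321, -0, 79.842, -8.623], TCP at [0.164, -0.551, 0.21] pointing down, gripper open.
Joint ranges: [-156.59, 156.59], [-49.26, 127.26], [12.9, 141.05], [-63.56, 243.56], [4.71, 150.69], [-161.64, 161.64]. Speed limits (degrees/s): [159.86, 159.86, 180, 180, 180, 180].

### API

Orientations are given as a 3x3 rotation matrix whose columns are the frame's x, y, z axes.
In Python, from workcell import * gives the robot as it stands.
- The arm moves only by the tool play_rows, never from a script. Its argument "increments" is a list of rows, each a list of 7 numbers: the closure in counts, from 0 (fully open) to 255 (shut), then the shift along the tool's x, y, z in mm, then the turn, a rotation vector about the tool's x, y, z in rad. In form: [[hand, tx, ty, tz, rx, ry, rz], ...]. A call has 1 to 8 rows; each row is the pose to reach, as a shift and turn from the pose commanded when the call began, along the tool's axes at that moment; what a row does not reach only later rows make up. A row lasts 1/12 s, in which the tool goes at most 41.7 mm and 7.16 degrees, less where a joint would pass 70% of its speed; a pose out of reach is approached as far as the arm can. A call with a gripper value outside its range is refused whole. The fingers move at their own pace and stop on an object; "squeeze" is the grip in N (left out, the last holds). Time passes only in rows, so rows that repeat a pose let the fingers close. It gives the time, the measured TCP pose, the force, the opening and the grip force at its end, in the units of the state.
- get_state(): the state, without advancing time (a new reading comes with each control period).
- capture(name): name is "side" or "top"; returns a dict with "frame" (480x640x3 uint8, red, green, blue), "range_z" (480x640 float32, m along the optical axis (not along the pixel's ray), 0 where there is no reading), "fx", "fy", "cx", "cy" (pixels), "R" (3x3) and "t" (3): a world point X has camera coordinates R X + t. Camera axes: x right, y down, z forward; pixel columns grow to the right and rows downward; lengths in m; the calibration is good to about 2 mm. A picture is of the moment at which its call begins.
- hand_in(): hands the job in; it is judged then, once.
Trained networks look in the newest picture that a camera, given by its name, has taken for a name from the list of things; names that differ only in an ending like _2 or _b are one class to them, and where a whole thing is asked for, a point or a joint stands for the part that bears it (a point fixed in the world has none). Each returns a list of dicts, best first, with "score" (0 to 1); they miss things now and then, are a little off and sometimes report something else, mostly with a low value. They report only what shows in the picture. A call takes as long as a camera call.
- find_in(query, camera): "extent" ([left, top, right, bottom] in pixels, round what is visible of it).
The state is a dict: "time": time; "joint_positions": joint angles; "qvel": joint speeds; "joint_torque": joint torques, N m; "tool_pos": TCP position; "ee_rot": TCP orientation; "force": force on the tool from outside, world axes, zero at the start; "moment": the same for the moment, N m; "opening": finger opening in m; "grasp_force": force on a finger pad.
Only numpy, scipy, OpenCV 4.12 (cv2) and the standard library are available. Lean on these libraries where they do the work, as an engineer would, in place of code of your own. Each camera call takes 0.05 s, during which the arm holds its last target. There are 200 camera calls.

## Working session

There is one attempt and no reset: what is moved stays moved. The work goes in short steps, Python scripts to look and compute and a tool call to move; the robot and the scene stay as the last step left them, time stands still between calls to the robot, and variables do not carry over. Pictures are saved under pics/ and viewed, at most 14 in all, crops included, and the job is handed in when it is done.

Besides the shell and the picture viewer there is one more tool, called after "Call:" as name([rows], argument=value, ...), one row to a line, values as JSON. play_rows: Moves the arm, as the interface text tells. Its arguments: {"type":"object","properties":{"increments":{"type":"array"},"squeeze":{"type":"number"}},"required":["increments"]}

```bash
mkdir -p pics; cat > h.py <<'E'
from workcell import *
import numpy as np, cv2
def cloud(c):
    v,u=np.mgrid[0:480,0:640]; z=c["range_z"]
    P=np.stack([(u-c["cx"])/c["fx"]*z,(v-c["cy"])/c["fy"]*z,z],-1)
    W=(P-c["t"])@c["R"]; W[z==0]=np.nan
    return W
E
python3 - <<'E'
from h import *
s=get_state(); print(s)
for n in ("top","side"):
    c=capture(n); cv2.imwrite(f"pics/{n}0.png",c["frame"][:,:,::-1]); np.savez(f"{n}0.npz",**c)
    print(n,c["R"],c["t"],c["fx"])
    W=cloud(c)
    for q in ("base","tray_four","tray_two","tray_plain","lid","brush","jar","cup"):
        for d in find_in(q,n)[:3]:
            e=[int(x) for x in d["extent"]]; w=W[(e[1]+e[3])//2,(e[0]+e[2])//2]
            print(q,round(d["score"],2),e,w.round(3))
E
```

```text
{'time': 0.0, 'joint_positions': array([-8.20755981e+01,  1.18855239e+01,  8.84017472e+01, -1.61110711e-03,
        7.98424254e+01, -8.62411675e+00]), 'qvel': array([-0.00608931,  0.03708494, -0.02981581, -0.02960626,  0.00074149,
       -0.02212682]), 'joint_torque': array([ 1.10124969e-03, -3.70872581e+01, -2.81418192e+01,  6.97573693e-02,
        3.62313562e-02, -1.73290528e-04]), 'tool_pos': array([ 0.16363583, -0.55040671,  0.20870344]), 'ee_rot': array([[ 9.58577516e-01,  2.84831584e-01, -3.39492563e-04],
       [ 2.84831615e-01, -9.58574954e-01,  2.23819821e-03],
       [ 3.12080473e-04, -2.24218469e-03, -9.99997438e-01]]), 'force': array([-0.07670151, -1.27115814,  0.31323846]), 'moment': array([ 0.00164827,  0.01030497, -0.00259076]), 'grasp_force': 0.0, 'opening': 0.09381416045885094}
top [[-0.12331066 -0.99235609  0.00488542]
 [-0.97008072  0.11950229 -0.21133529]
 [ 0.20913604 -0.03079915 -0.97740142]] [0.0668172  0.62156335 1.01572477] 471.62913401604936
base 0.89 [407, 279, 444, 333] [ 0.467 -0.249  0.006]
base 0.73 [252, 230, 273, 270] [0.646 0.118 0.019]
tray_four 0.9
[... 430 characters left out ...]
244 -0.86044438]
 [ 0.22796191 -0.82998417 -0.50907724]] [0.61559047 0.10865887 1.09203967] 497.1101255070344
base 0.98 [379, 210, 419, 231] [ 0.475 -0.256  0.002]
base 0.22 [348, 325, 402, 368] [0.455 0.283 0.007]
tray_four 0.7 [326, 213, 362, 230] [ 0.617 -0.174  0.025]
tray_two 0.9 [280, 265, 323, 299] [0.657 0.106 0.006]
tray_two 0.49 [382, 211, 419, 231] [ 0.471 -0.242  0.007]
tray_plain 0.76 [346, 326, 402, 365] [0.458 0.28  0.006]
lid 0.57 [383, 252, 424, 275] [ 0.436 -0.008  0.018]
brush 0.8 [213, 252, 280, 278] [0.81  0.066 0.005]
brush 0.24 [278, 266, 322, 297] [0.661 0.103 0.006]
jar 0.82 [349, 170, 368, 201] [ 0.617 -0.373  0.047]
cup 0.67 [232, 348, 270, 405] [0.631 0.469 0.069]
```

View pics/top0.png

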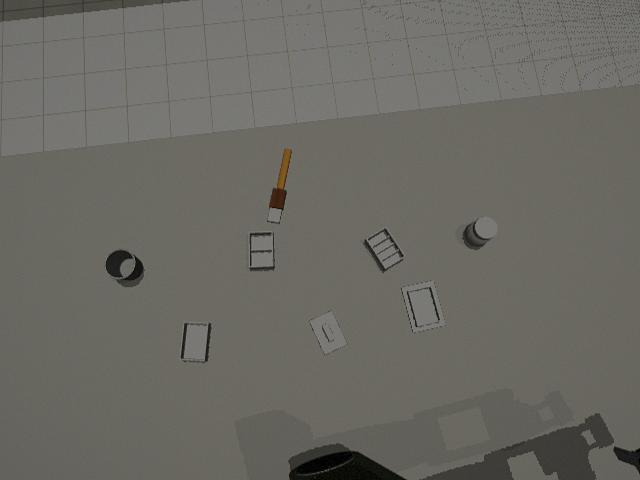

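View pics/side0.png

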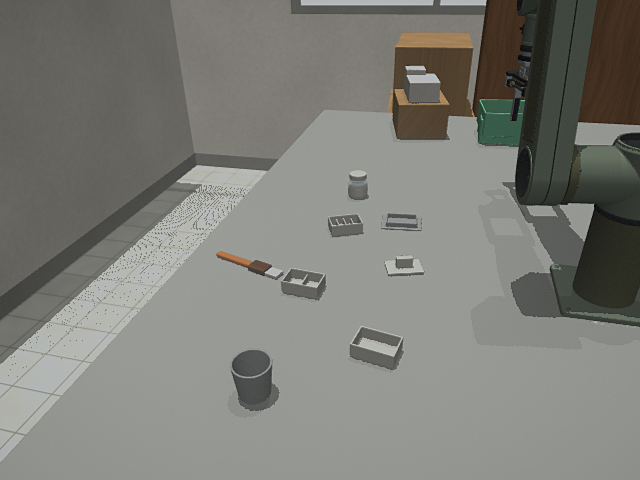

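```bash
cat > m.py <<'E'
from h import *
from scipy.optimize import minimize
def rect(W,c,lo,hi,r=.075):
    k=(np.hypot(W[...,0]-c[0],W[...,1]-c[1])<r)&(W[...,2]>lo)&(W[...,2]<hi)
    p=W[k]
    if len(p)<8: return None
    (x,y),(a,b),t=cv2.minAreaRect((p[:,:2]*1000).astype(np.float32))
    if a<b: a,b,t=b,a,t+90
    return len(p),round(x,1),round(y,1),round(a,1),round(b,1),round((t+90)%180-90,1),p[:,2].mean().round(4)
E
cat > a.py <<'E'
from m import *
for n in ("top","side"):
    c=dict(np.load(n+"0.npz")); W=cloud(c)
    print(n,"counter z",np.nanmedian(W[270:300,300:330,2]) , np.nanstd(W[290:300,300:310,2]))
    for q,xy,lo,hi in (("base fl",(.467,-.249),.002,.02),("base rim",(.467,-.249),.012,.03),("four",(.611,-.17),.025,.04),("two",(.646,.118),.025,.04),("plain",(.457,.29),.025,.04),("lid pl",(.436,-.013),.004,.012),("lid all",(.436,-.013),.004,.05),("bar",(.436,-.013),.02,.05)):
        print(q,rect(W,xy,lo,hi))
E
python3 a.py
```

```text
top counter z -0.00019201382855060588 0.0022265668437212558
base fl (1663, 468.6, -249.6, 147.3, 142.9, 41.7, np.float64(0.0056))
base rim (178, 468.4, -244.8, 86.0, 59.8, 5.7, np.float64(0.0159))
four (234, 614.8, -173.7, 86.6, 59.8, 24.6, np.float64(0.0305))
two (188, 647.6, 120.4, 88.2, 57.7, -3.8, np.float64(0.0304))
plain (228, 452.9, 292.1, 85.9, 60.2, -10.0, np.float64(0.0308))
lid pl (822, 438.5, -19.8, 143.0, 133.3, 44.7, np.float64(0.0077))
lid all (958, 438.5, -19.8, 143.0, 133.3, 44.7, np.float64(0.0108))
bar (110, 435.3, -13.2, 38.3, 13.4, 19.5, np.float64(0.0336))
side counter z 0.010083100469658001 0.006937495122194614
base fl (549, 469.0, -248.7, 127.6, 121.6, 22.8, np.float64(0.0072))
base rim (121, 468.8, -242.9, 83.4, 66.4, 5.6, np.float64(0.0144))
four (188, 614.1, -171.4, 86.0, 66.0, 22.7, np.float64(0.0293))
two (291, 646.8, 122.0, 88.7, 63.2, -3.8, np.float64(0.0293))
plain (423, 452.0, 293.8, 86.6, 62.2, -10.5, np.float64(0.0294))
lid pl (397, 434.0, -10.5, 86.2, 64.4, 17.4, np.float64(0.0074))
lid all (568, 434.0, -10.5, 86.2, 64.4, 17.4, np.float64(0.0129))
bar (125, 434.3, -9.7, 40.7, 16.6, 21.3, np.float64(0.0291))
```

```bash
cat > p.py <<'E'
from h import *
import sys
from scipy.spatial.transform import Rotation as Ro
s=get_state(); R0=s["ee_rot"]
a=[float(x) for x in sys.argv[1:]]
for i in range(0,len(a),4):
    x,y,z,t=a[i:i+4]; t=np.radians(t)
    R=np.array([[np.cos(t),np.sin(t),0],[np.sin(t),-np.cos(t),0],[0,0,-1]])
    print((R0.T@(np.array([x,y,z])-s["tool_pos"]*1000)).round(1),Ro.from_matrix(R0.T@R).as_rotvec().round(4))
E
python3 p.py 614.6 -173.3 120 24 614.6 -173.3 31 24
```

```text
[ 539.8 -233.8   89.9] [-0.      0.     -0.1301]
[ 539.8 -233.8  178.9] [-0.      0.     -0.1301]
```

Call:
play_rows([
  [0, 270, -117, 45, 0, 0, -0.065],
  [0, 270, -117, 45, 0, 0, -0.065],
  [0, 270, -117, 45, 0, 0, -0.065],
  [0, 270, -117, 45, 0, 0, -0.065],
  [0, 270, -117, 45, 0, 0, -0.065],
  [0, 270, -117, 45, 0, 0, -0.065],
  [0, 270, -117, 45, 0, 0, -0.065],
  [0, 270, -117, 45, 0, 0, -0.065],
])

```text
time: 1.57
tool_pos: [0.3927, -0.3571, 0.1637]
ee_rot: [[0.936, 0.352, 0.001], [0.352, -0.936, 0.004], [0.002, -0.003, -1.0]]
force: [0.2, 1.2, -0.2]
opening: 0.0941
grasp_force: 0.0
```

Call:
play_rows([
  [0, 270, -117, 45, 0, 0, -0.065],
  [0, 270, -117, 45, 0, 0, -0.065],
  [0, 270, -117, 45, 0, 0, -0.065],
  [0, 270, -117, 45, 0, 0, -0.065],
  [0, 270, -117, 45, 0, 0, -0.065],
  [0, 270, -117, 45, 0, 0, -0.065],
  [0, 270, -117, 45, 0, 0, -0.065],
  [0, 270, -117, 45, 0, 0, -0.065],
])

```text
time: 2.23
tool_pos: [0.6051, -0.1542, 0.1188]
ee_rot: [[0.911, 0.411, 0.001], [0.411, -0.911, 0.002], [0.002, -0.002, -1.0]]
force: [-0.7, -0.4, -0.5]
opening: 0.0938
grasp_force: 0.0
```

```bash
python3 p.py 614.6 -173.3 31 24
```

```text
[ 0.6 21.4 87.7] [-0.0016 -0.0019  0.005 ]
```

Call:
play_rows([
  [0, 0.6, 21.4, 20, -0.0016, -0.0019, 0.005],
  [0, 0.6, 21.4, 40, -0.0016, -0.0019, 0.005],
  [0, 0.6, 21.4, 60, -0.0016, -0.0019, 0.005],
  [0, 0.6, 21.4, 80, -0.0016, -0.0019, 0.005],
  [0, 0.6, 21.4, 87.7, -0.0016, -0.0019, 0.005],
  [0, 0.6, 21.4, 87.7, -0.0016, -0.0019, 0.005],
  [0, 0.6, 21.4, 87.7, -0.0016, -0.0019, 0.005],
])

```text
time: 2.82
tool_pos: [0.611, -0.1787, 0.0323]
ee_rot: [[0.916, 0.402, -0.001], [0.402, -0.916, -0.002], [-0.002, 0.001, -1.0]]
force: [-0.7, 0.3, 0.9]
opening: 0.0939
grasp_force: 0.0
```

Call:
play_rows([
  [255, 0, 0, 0, 0, 0, 0],
  [255, 0, 0, 0, 0, 0, 0],
  [255, 0, 0, 0, 0, 0, 0],
  [255, 0, 0, 0, 0, 0, 0],
  [255, 0, 0, 0, 0, 0, 0],
  [255, 0, 0, 0, 0, 0, 0],
  [255, 0, 0, 0, 0, 0, 0],
  [255, 0, 0, 0, 0, 0, 0],
], squeeze=15)

```text
time: 3.48
tool_pos: [0.6114, -0.1779, 0.0326]
ee_rot: [[0.916, 0.402, -0.001], [0.402, -0.916, -0.002], [-0.002, 0.001, -1.0]]
force: [-0.8, 1.0, 3.6]
opening: 0.0574
grasp_force: 15.0
```

```bash
python3 p.py 468.4 -244.8 100 5.7
```

```text
[-157.9    3.8  -67.1] [0.0017 0.0014 0.3145]
```

Call:
play_rows([
  [255, 0, 0, -30, 0, 0, 0],
  [255, 0, 0, -67, 0, 0, 0],
  [255, -157.9, 3.8, -67, 0, 0, 0.3145],
  [255, -157.9, 3.8, -67, 0, 0, 0.3145],
  [255, -157.9, 3.8, -67, 0, 0, 0.3145],
  [255, -157.9, 3.8, -67, 0, 0, 0.3145],
  [255, -157.9, 3.8, -67, 0, 0, 0.3145],
  [255, -157.9, 3.8, -67, 0, 0, 0.3145],
])

```text
time: 4.15
tool_pos: [0.4669, -0.2456, 0.0992]
ee_rot: [[0.995, 0.096, -0.001], [0.096, -0.995, -0.002], [-0.002, 0.002, -1.0]]
force: [-0.5, 1.0, -0.3]
opening: 0.0578
grasp_force: 15.0
```

Call:
play_rows([
  [255, 0, 0, 0, 0, 0, 0],
  [255, 0, 0, 0, 0, 0, 0],
  [255, 0, 0, 0, 0, 0, 0],
])

```text
time: 4.4
tool_pos: [0.4695, -0.2447, 0.0995]
ee_rot: [[0.995, 0.101, -0.001], [0.101, -0.995, -0.003], [-0.001, 0.002, -1.0]]
force: [-0.1, 0.1, -1.0]
opening: 0.0579
grasp_force: 15.0
```

```bash
python3 p.py 468.4 -244.8 100 5.7; python3 - <<'E'
from m import *
s=get_state()
print(s["tool_pos"],s["opening"])
for n in ("top","side"):
    c=capture(n);W=cloud(c)
    cv2.imwrite(f"pics/{n}1.png",cv2.resize(c["frame"][160:360,330:500] if n=="top" else c["frame"][100:280,330:490],None,fx=3.3,fy=3,interpolation=2)[:,:,::-1])
    for z in (.07,.08,.09): print(n,z,rect(W,s["tool_pos"][:2],z,z+.035,.06))
E
```

```text
[-1.1  0.  -0.5] [0.0025 0.0008 0.0014]
[ 0.46946214 -0.24465987  0.09950842] 0.05793584398723769
top 0.07 (41, 474.7, -236.8, 83.7, 41.9, 6.0, np.float64(0.0931))
top 0.08 (34, 475.3, -235.2, 82.2, 38.8, 6.0, np.float64(0.0968))
top 0.09 (31, 477.3, -233.8, 78.1, 36.5, 6.0, np.float64(0.0979))
side 0.07 (526, 472.7, -240.5, 86.4, 76.1, 4.1, np.float64(0.0866))
side 0.08 (408, 472.7, -238.2, 86.3, 80.2, 4.6, np.float64(0.0923))
side 0.09 (257, 472.7, -238.2, 86.3, 80.2, 4.6, np.float64(0.0993))
```

View pics/top1.png

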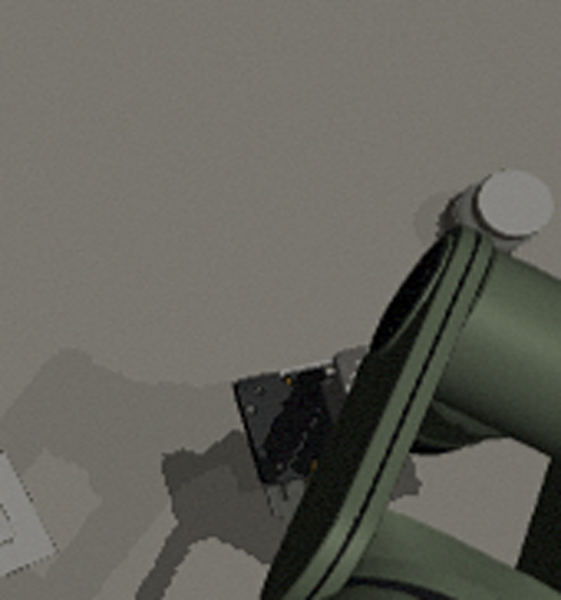

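Call:
play_rows([
  [255, -5.1, 0, 10, 0, 0, 0],
  [255, -5.1, 0, 20, 0, 0, 0],
  [255, -5.1, 0, 30, 0, 0, 0],
  [255, -5.1, 0, 36, 0, 0, 0],
  [255, -5.1, 0, 36, 0, 0, 0],
  [255, -5.1, 0, 36, 0, 0, 0],
])

```text
time: 5.0
tool_pos: [0.4626, -0.2451, 0.0624]
ee_rot: [[0.995, 0.099, -0.003], [0.099, -0.995, -0.001], [-0.003, 0.001, -1.0]]
force: [0.1, -0.6, -0.5]
opening: 0.0574
grasp_force: 15.0
```

Call:
play_rows([
  [255, 0, 0, 4, 0, 0, 0],
  [255, 0, 0, 8, 0, 0, 0],
  [255, 0, 0, 12, 0, 0, 0],
  [255, 0, 0, 15, 0, 0, 0],
  [255, 0, 0, 17, 0, 0, 0],
  [255, 0, 0, 18, 0, 0, 0],
  [255, 0, 0, 18, 0, 0, 0],
])

```text
time: 5.58
tool_pos: [0.4629, -0.2455, 0.0452]
ee_rot: [[0.995, 0.099, -0.002], [0.099, -0.995, -0.002], [-0.002, 0.002, -1.0]]
force: [0.1, 0.2, -0.6]
opening: 0.0575
grasp_force: 15.0
```

Call:
play_rows([
  [255, 1.5, 0, 1, 0, 0, 0],
  [255, 1.5, 0, 2, 0, 0, 0],
  [255, 1.5, 0, 2, 0, 0, 0],
])

```text
time: 5.83
tool_pos: [0.4648, -0.2456, 0.0445]
ee_rot: [[0.995, 0.099, -0.001], [0.099, -0.995, -0.002], [-0.002, 0.002, -1.0]]
force: [-1.8, 0.3, 6.5]
opening: 0.0579
grasp_force: 15.0
```

Call:
play_rows([
  [0, 0, 0, 0, 0, 0, 0],
  [0, 0, 0, 0, 0, 0, 0],
  [0, 0, 0, 0, 0, 0, 0],
  [0, 0, 0, 0, 0, 0, 0],
  [0, 0, 0, -20, 0, 0, 0],
  [0, 0, 0, -60, 0, 0, 0],
  [0, 0, 0, -100, 0, 0, 0],
  [0, 0, 0, -100, 0, 0, 0],
])

```text
time: 6.5
tool_pos: [0.4699, -0.2489, 0.1519]
ee_rot: [[0.995, 0.099, 0.012], [0.099, -0.995, -0.012], [0.011, 0.013, -1.0]]
force: [1.3, -1.3, 1.0]
opening: 0.0937
grasp_force: 0.0
```

```bash
python3 p.py 647.5 120.8 130 -3.8
```

```text
[ 213.2 -350.5   19.7] [ 0.012  -0.0117  0.1658]
```

Call:
play_rows([
  [0, 210, -346, 15, 0, 0, 0.165],
  [0, 210, -346, 15, 0, 0, 0.165],
  [0, 210, -346, 15, 0, 0, 0.165],
  [0, 210, -346, 15, 0, 0, 0.165],
  [0, 210, -346, 15, 0, 0, 0.165],
  [0, 210, -346, 15, 0, 0, 0.165],
  [0, 210, -346, 15, 0, 0, 0.165],
  [0, 210, -346, 15, 0, 0, 0.165],
])

```text
time: 7.17
tool_pos: [0.6073, 0.0534, 0.1301]
ee_rot: [[0.998, -0.066, -0.001], [-0.066, -0.998, -0.002], [-0.001, 0.002, -1.0]]
force: [0.5, -0.3, -0.0]
opening: 0.0939
grasp_force: 0.0
```

```bash
python3 p.py 647.5 120.8 120 -3.8; python3 - <<'E'
from m import *
for n in ("top","side"):
    W=cloud(capture(n))
    print(n,"four",rect(W,(.468,-.245),.036,.055))
E
```

```text
[ 35.7 -69.9  10. ] [0.0024 0.0006 0.0007]
top four (266, 469.9, -246.2, 86.3, 59.2, 6.7, np.float64(0.0424))
side four (194, 469.0, -242.6, 85.4, 69.1, 5.5, np.float64(0.0406))
```

Call:
play_rows([
  [0, 35.7, -69.9, 10, 0, 0, 0],
  [0, 35.7, -69.9, 10, 0, 0, 0],
  [0, 35.7, -69.9, 10, 0, 0, 0],
  [0, 35.7, -69.9, 10, 0, 0, 0],
  [0, 35.7, -69.9, 10, 0, 0, 0],
  [0, 35.7, -69.9, 10, 0, 0, 0],
  [0, 35.7, -69.9, 10, 0, 0, 0],
])

```text
time: 7.85
tool_pos: [0.6465, 0.1172, 0.1206]
ee_rot: [[0.998, -0.067, -0.001], [-0.067, -0.998, -0.003], [-0.001, 0.003, -1.0]]
force: [0.0, -0.3, -0.4]
opening: 0.094
grasp_force: 0.0
```

```bash
python3 p.py 647.5 120.8 32 -3.8
```

```text
[ 0.8 -3.9 88.6] [ 0.0026  0.0008 -0.0012]
```

Call:
play_rows([
  [0, 0.8, -3.5, 20, 0, 0, 0],
  [0, 0.8, -3.5, 40, 0, 0, 0],
  [0, 0.8, -3.5, 60, 0, 0, 0],
  [0, 0.8, -3.5, 80, 0, 0, 0],
  [0, 0.8, -3.5, 88, 0, 0, 0],
  [0, 0.8, -3.5, 88, 0, 0, 0],
  [0, 0.8, -3.5, 88, 0, 0, 0],
])

```text
time: 8.43
tool_pos: [0.6478, 0.1213, 0.0326]
ee_rot: [[0.998, -0.067, -0.001], [-0.067, -0.998, -0.002], [-0.001, 0.002, -1.0]]
force: [0.2, 0.1, -0.8]
opening: 0.0938
grasp_force: 0.0
```

```bash
python3 p.py 647.5 120.8 32 -3.8
```

```text
[-0.2  0.5  0.6] [ 0.0024  0.0011 -0.0003]
```

Well aligned; grip, lift, and carry toward the base (above the stacked tray).

Call:
play_rows([
  [255, 0, 0, 0, 0, 0, 0],
  [255, 0, 0, 0, 0, 0, 0],
  [255, 0, 0, 0, 0, 0, 0],
  [255, 0, 0, 0, 0, 0, 0],
  [255, 0, 0, 0, 0, 0, 0],
  [255, 0, 0, 0, 0, 0, 0],
  [255, 0, 0, 0, 0, 0, 0],
  [255, 0, 0, 0, 0, 0, 0],
], squeeze=15)

```text
time: 9.1
tool_pos: [0.648, 0.122, 0.0327]
ee_rot: [[0.998, -0.066, -0.001], [-0.066, -0.998, -0.002], [-0.0, 0.002, -1.0]]
force: [-0.3, 0.1, 2.4]
opening: 0.0577
grasp_force: 15.0
```

Call:
play_rows([
  [255, 0, 0, -30, 0, 0, 0],
  [255, 0, 0, -65, 0, 0, 0],
  [255, 0, 0, -100, 0, 0, 0],
  [255, 0, 0, -100, 0, 0, 0],
  [255, 0, 0, -100, 0, 0, 0],
])

```text
time: 9.52
tool_pos: [0.6502, 0.1224, 0.1356]
ee_rot: [[0.998, -0.066, 0.005], [-0.066, -0.998, -0.002], [0.006, 0.001, -1.0]]
force: [-0.2, -0.2, -1.2]
opening: 0.0576
grasp_force: 15.0
```

```bash
python3 p.py 469.5 -245.8 130 6
```

```text
[-156.2  379.3    5.3] [ 0.0019 -0.0054 -0.1703]
```

Call:
play_rows([
  [255, -156, 379, 5, 0, 0, -0.17],
  [255, -156, 379, 5, 0, 0, -0.17],
  [255, -156, 379, 5, 0, 0, -0.17],
  [255, -156, 379, 5, 0, 0, -0.17],
  [255, -156, 379, 5, 0, 0, -0.17],
  [255, -156, 379, 5, 0, 0, -0.17],
  [255, -156, 379, 5, 0, 0, -0.17],
  [255, -156, 379, 5, 0, 0, -0.17],
])

```text
time: 10.18
tool_pos: [0.4982, -0.1775, 0.1266]
ee_rot: [[0.995, 0.104, -0.005], [0.104, -0.995, -0.0], [-0.005, -0.0, -1.0]]
force: [0.7, -0.2, 0.1]
opening: 0.0576
grasp_force: 15.0
```

```bash
python3 p.py 469.9 -245.8 110 6
```

```text
[-35.2  64.9  16.8] [-0.0005  0.005  -0.0001]
```

Call:
play_rows([
  [255, -35.2, 64.9, 16.8, 0, 0, 0],
  [255, -35.2, 64.9, 16.8, 0, 0, 0],
  [255, -35.2, 64.9, 16.8, 0, 0, 0],
  [255, -35.2, 64.9, 16.8, 0, 0, 0],
  [255, -35.2, 64.9, 16.8, 0, 0, 0],
  [255, -35.2, 64.9, 16.8, 0, 0, 0],
])

```text
time: 10.68
tool_pos: [0.4727, -0.2438, 0.1116]
ee_rot: [[0.994, 0.106, -0.002], [0.106, -0.994, -0.001], [-0.002, 0.001, -1.0]]
force: [-0.0, -0.1, -0.5]
opening: 0.0578
grasp_force: 15.0
```

```bash
python3 p.py 469.9 -245.8 85 6
```

```text
[-3.   1.7 26.6] [0.0006 0.0023 0.001 ]
```

Call:
play_rows([
  [255, -3, 1.7, 10, 0, 0, 0],
  [255, -3, 1.7, 20, 0, 0, 0],
  [255, -3, 1.7, 26.6, 0, 0, 0],
  [255, -3, 1.7, 26.6, 0, 0, 0],
  [255, -3, 1.7, 26.6, 0, 0, 0],
  [255, -3, 1.7, 26.6, 0, 0, 0],
])

```text
time: 11.18
tool_pos: [0.4701, -0.2472, 0.0857]
ee_rot: [[0.995, 0.105, -0.001], [0.105, -0.995, -0.002], [-0.001, 0.002, -1.0]]
force: [0.0, 0.0, -1.2]
opening: 0.0577
grasp_force: 15.0
```

```bash
python3 p.py 469.9 -245.8 72.5 6
```

```text
[-0.1 -1.4 13.2] [ 0.002   0.0014 -0.    ]
```

Call:
play_rows([
  [255, 0, -0.9, 4, 0, 0, 0],
  [255, 0, -0.9, 8, 0, 0, 0],
  [255, 0, -0.9, 10, 0, 0, 0],
  [255, 0, -0.9, 12, 0, 0, 0],
  [255, 0, -0.9, 13.5, 0, 0, 0],
  [255, 0, -0.9, 14, 0, 0, 0],
  [255, 0, -0.9, 14, 0, 0, 0],
])

```text
time: 11.77
tool_pos: [0.4697, -0.2464, 0.0726]
ee_rot: [[0.995, 0.104, -0.002], [0.104, -0.995, -0.002], [-0.002, 0.002, -1.0]]
force: [-2.2, 1.5, 4.6]
opening: 0.0572
grasp_force: 15.0
```

Contact at the seated height. Release, back off, go to tray_plain.

Call:
play_rows([
  [0, 0, 0, 0, 0, 0, 0],
  [0, 0, 0, 0, 0, 0, 0],
  [0, 0, 0, 0, 0, 0, 0],
  [0, 0, 0, 0, 0, 0, 0],
  [0, 0, 0, -20, 0, 0, 0],
  [0, 0, 0, -50, 0, 0, 0],
  [0, 0, 0, -80, 0, 0, 0],
  [0, 0, 0, -80, 0, 0, 0],
])

```text
time: 12.43
tool_pos: [0.4738, -0.2491, 0.1583]
ee_rot: [[0.995, 0.104, 0.009], [0.104, -0.995, -0.01], [0.008, 0.01, -1.0]]
force: [0.5, -0.7, -0.0]
opening: 0.0938
grasp_force: 0.0
```

```bash
python3 p.py 452.8 292.3 120 -10
```

```text
[  35.2 -541.    32.9] [ 0.0093 -0.0092  0.2789]
```

Call:
play_rows([
  [0, 33, -539, 30, 0, 0, 0.279],
  [0, 33, -539, 30, 0, 0, 0.279],
  [0, 33, -539, 30, 0, 0, 0.279],
  [0, 33, -539, 30, 0, 0, 0.279],
  [0, 33, -539, 30, 0, 0, 0.279],
  [0, 33, -539, 30, 0, 0, 0.279],
  [0, 33, -539, 30, 0, 0, 0.279],
  [0, 33, -539, 30, 0, 0, 0.279],
])

```text
time: 13.1
tool_pos: [0.4551, 0.0844, 0.1324]
ee_rot: [[0.985, -0.174, -0.001], [-0.174, -0.985, -0.002], [-0.0, 0.002, -1.0]]
force: [1.1, -0.0, 0.9]
opening: 0.094
grasp_force: 0.0
```

```bash
python3 p.py 452.8 292.3 120 -10
```

```text
[ -38.5 -204.4   11.9] [ 0.0023  0.0005 -0.0005]
```

Call:
play_rows([
  [0, -38.5, -204.4, 12, 0, 0, 0],
  [0, -38.5, -204.4, 12, 0, 0, 0],
  [0, -38.5, -204.4, 12, 0, 0, 0],
  [0, -38.5, -204.4, 12, 0, 0, 0],
  [0, -38.5, -204.4, 12, 0, 0, 0],
  [0, -38.5, -204.4, 12, 0, 0, 0],
  [0, -38.5, -204.4, 12, 0, 0, 0],
  [0, -38.5, -204.4, 12, 0, 0, 0],
])

```text
time: 13.77
tool_pos: [0.4529, 0.2899, 0.1196]
ee_rot: [[0.985, -0.173, -0.002], [-0.173, -0.985, -0.003], [-0.002, 0.004, -1.0]]
force: [0.6, 0.1, 0.0]
opening: 0.094
grasp_force: 0.0
```

```bash
python3 p.py 452.8 292.3 32 -10;  python3 - <<'E'
from m import *
for n in ("top","side"):
    W=cloud(capture(n))
    print(n,"two",rect(W,(.468,-.245),.066,.085),"lid bar",rect(W,(.436,-.013),.02,.05))
E
```

```text
[-0.3 -2.7 87.6] [0.0038 0.0016 0.0006]
top two (226, 469.0, -247.5, 86.0, 59.0, 4.6, np.float64(0.0715)) lid bar (109, 435.3, -13.2, 38.5, 13.4, 19.8, np.float64(0.0335))
side two (68, 442.3, -247.3, 63.4, 32.8, -83.8, np.float64(0.0695)) lid bar (127, 435.2, -10.2, 40.0, 19.8, 24.2, np.float64(0.029))
```

Call:
play_rows([
  [0, -0.3, -2.5, 20, 0, 0, 0],
  [0, -0.3, -2.5, 40, 0, 0, 0],
  [0, -0.3, -2.5, 60, 0, 0, 0],
  [0, -0.3, -2.5, 80, 0, 0, 0],
  [0, -0.3, -2.5, 87, 0, 0, 0],
  [0, -0.3, -2.5, 87, 0, 0, 0],
  [0, -0.3, -2.5, 87, 0, 0, 0],
])

```text
time: 14.45
tool_pos: [0.4539, 0.2918, 0.0337]
ee_rot: [[0.984, -0.176, -0.001], [-0.176, -0.984, -0.002], [-0.001, 0.002, -1.0]]
force: [0.5, -0.7, -0.6]
opening: 0.094
grasp_force: 0.0
```

Call:
play_rows([
  [255, 0, 0, 0, 0, 0, 0],
  [255, 0, 0, 0, 0, 0, 0],
  [255, 0, 0, 0, 0, 0, 0],
  [255, 0, 0, 0, 0, 0, 0],
  [255, 0, 0, 0, 0, 0, 0],
  [255, 0, 0, 0, 0, 0, 0],
  [255, 0, 0, 0, 0, 0, 0],
  [255, 0, 0, 0, 0, 0, 0],
], squeeze=15)

```text
time: 15.12
tool_pos: [0.4536, 0.2929, 0.0337]
ee_rot: [[0.985, -0.174, -0.001], [-0.174, -0.985, -0.002], [-0.0, 0.002, -1.0]]
force: [-0.4, 0.1, 2.8]
opening: 0.0574
grasp_force: 15.0
```

Call:
play_rows([
  [255, 0, 0, -30, 0, 0, 0],
  [255, 0, 0, -65, 0, 0, 0],
  [255, 0, 0, -105, 0, 0, 0],
  [255, 0, 0, -125, 0, 0, 0],
  [255, 0, 0, -125, 0, 0, 0],
])

```text
time: 15.53
tool_pos: [0.4575, 0.2949, 0.1645]
ee_rot: [[0.985, -0.174, 0.01], [-0.174, -0.985, 0.003], [0.009, -0.004, -1.0]]
force: [0.8, 1.2, 0.4]
opening: 0.0575
grasp_force: 15.0
```

```bash
python3 p.py 469.2 -247 150 5.5
```

```text
[105.4 531.7  13.2] [-0.003  -0.0098 -0.2705]
```

Call:
play_rows([
  [255, 105, 532, 8, 0, 0, -0.27],
  [255, 105, 532, 8, 0, 0, -0.27],
  [255, 105, 532, 8, 0, 0, -0.27],
  [255, 105, 532, 8, 0, 0, -0.27],
  [255, 105, 532, 8, 0, 0, -0.27],
  [255, 105, 532, 8, 0, 0, -0.27],
  [255, 105, 532, 8, 0, 0, -0.27],
  [255, 105, 532, 8, 0, 0, -0.27],
])

```text
time: 16.2
tool_pos: [0.4586, -0.0342, 0.1525]
ee_rot: [[0.995, 0.095, -0.004], [0.095, -0.995, -0.001], [-0.004, 0.001, -1.0]]
force: [0.3, 0.3, 0.0]
opening: 0.0576
grasp_force: 15.0
```

```bash
python3 p.py 469.8 -247 140 5.5
```

```text
[ -9.1 212.9  12.8] [ 0.0011  0.0039 -0.0005]
```

Call:
play_rows([
  [255, -9, 213, 12, 0, 0, 0],
  [255, -9, 213, 12, 0, 0, 0],
  [255, -9, 213, 12, 0, 0, 0],
  [255, -9, 213, 12, 0, 0, 0],
  [255, -9, 213, 12, 0, 0, 0],
  [255, -9, 213, 12, 0, 0, 0],
  [255, -9, 213, 12, 0, 0, 0],
  [255, -9, 213, 12, 0, 0, 0],
])

```text
time: 16.87
tool_pos: [0.4704, -0.2446, 0.1409]
ee_rot: [[0.996, 0.094, -0.004], [0.094, -0.996, 0.001], [-0.004, -0.001, -1.0]]
force: [-0.1, 0.7, -1.2]
opening: 0.0577
grasp_force: 15.0
```

```bash
python3 p.py 469.8 -247 115 5.5
```

```text
[-0.7  2.4 25.9] [-0.0011  0.0038 -0.0017]
```

Call:
play_rows([
  [255, -0.7, 1.5, 10, 0, 0, 0],
  [255, -0.7, 1.5, 20, 0, 0, 0],
  [255, -0.7, 1.5, 26, 0, 0, 0],
  [255, -0.7, 1.5, 26, 0, 0, 0],
  [255, -0.7, 1.5, 26, 0, 0, 0],
  [255, -0.7, 1.5, 26, 0, 0, 0],
])

```text
time: 17.37
tool_pos: [0.4712, -0.2467, 0.1168]
ee_rot: [[0.995, 0.096, -0.001], [0.096, -0.995, -0.002], [-0.001, 0.002, -1.0]]
force: [-0.4, 0.1, 0.0]
opening: 0.0576
grasp_force: 15.0
```

```bash
python3 p.py 469.8 -247 101.5 5.5
```

```text
[-1.4  0.1 15.3] [0.0022 0.0012 0.0002]
```

Call:
play_rows([
  [255, -1.4, 0, 4, 0, 0, 0],
  [255, -1.4, 0, 8, 0, 0, 0],
  [255, -1.4, 0, 11, 0, 0, 0],
  [255, -1.4, 0, 13, 0, 0, 0],
  [255, -1.4, 0, 14.5, 0, 0, 0],
  [255, -1.4, 0, 15.5, 0, 0, 0],
  [255, -1.4, 0, 15.5, 0, 0, 0],
])

```text
time: 17.95
tool_pos: [0.4694, -0.2474, 0.1017]
ee_rot: [[0.995, 0.095, -0.002], [0.095, -0.995, -0.002], [-0.002, 0.002, -1.0]]
force: [-0.2, 0.3, 3.2]
opening: 0.0574
grasp_force: 15.0
```

Seated with light contact. Release and head for the lid.

Call:
play_rows([
  [0, 0, 0, 0, 0, 0, 0],
  [0, 0, 0, 0, 0, 0, 0],
  [0, 0, 0, 0, 0, 0, 0],
  [0, 0, 0, 0, 0, 0, 0],
  [0, 0, 0, -20, 0, 0, 0],
  [0, 0, 0, -50, 0, 0, 0],
  [0, 0, 0, -60, 0, 0, 0],
  [0, 0, 0, -60, 0, 0, 0],
])

```text
time: 18.62
tool_pos: [0.472, -0.249, 0.1647]
ee_rot: [[0.995, 0.095, 0.005], [0.095, -0.995, -0.007], [0.004, 0.007, -1.0]]
force: [0.2, -0.5, -0.4]
opening: 0.0937
grasp_force: 0.0
```

```bash
python3 p.py 435 -12.8 140 19.8
```

```text
[ -14.5 -238.8   22.9] [ 0.0079 -0.0035 -0.2502]
```

Call:
play_rows([
  [0, -14, -120, 10, 0, 0, -0.24],
  [0, -14, -120, 10, 0, 0, -0.24],
  [0, -14, -120, 10, 0, 0, -0.24],
  [0, -14, -238, 21, 0, 0, -0.24],
  [0, -14, -238, 21, 0, 0, -0.24],
  [0, -14, -238, 21, 0, 0, -0.24],
  [0, -14, -238, 21, 0, 0, -0.24],
  [0, -14, -238, 21, 0, 0, -0.24],
])

```text
time: 19.28
tool_pos: [0.4316, -0.01, 0.1382]
ee_rot: [[0.943, 0.333, -0.004], [0.333, -0.943, -0.002], [-0.004, 0.001, -1.0]]
force: [0.6, 0.4, 0.1]
opening: 0.094
grasp_force: 0.0
```

Call:
play_rows([
  [0, 0, 0, 40, 0, 0, 0],
  [0, 0, 0, 60, 0, 0, 0],
  [0, 0, 0, 60, 0, 0, 0],
  [0, 0, 0, 60, 0, 0, 0],
  [0, 0, 0, 60, 0, 0, 0],
])

```text
time: 19.7
tool_pos: [0.434, -0.013, 0.0805]
ee_rot: [[0.945, 0.328, 0.0], [0.328, -0.945, -0.003], [-0.001, 0.003, -1.0]]
force: [0.1, -0.2, 0.4]
opening: 0.0941
grasp_force: 0.0
```

```bash
python3 p.py 435 -12.8 36 19.4
```

```text
[ 1.1  0.  44.5] [ 0.0027  0.0007 -0.0049]
```

Call:
play_rows([
  [100, 1, 0, 15, 0, 0, 0],
  [100, 1, 0, 30, 0, 0, 0],
  [100, 1, 0, 40, 0, 0, 0],
  [100, 1, 0, 44.5, 0, 0, 0],
  [100, 1, 0, 44.5, 0, 0, 0],
  [100, 1, 0, 44.5, 0, 0, 0],
])

```text
time: 20.2
tool_pos: [0.4345, -0.0119, 0.0359]
ee_rot: [[0.944, 0.329, -0.0], [0.329, -0.944, -0.002], [-0.001, 0.002, -1.0]]
force: [0.5, 0.6, 0.1]
opening: 0.0586
grasp_force: 0.0
```

Call:
play_rows([
  [255, 0, 0, 0, 0, 0, 0],
  [255, 0, 0, 0, 0, 0, 0],
  [255, 0, 0, 0, 0, 0, 0],
  [255, 0, 0, 0, 0, 0, 0],
  [255, 0, 0, 0, 0, 0, 0],
  [255, 0, 0, 0, 0, 0, 0],
  [255, 0, 0, 0, 0, 0, 0],
  [255, 0, 0, 0, 0, 0, 0],
], squeeze=15)

```text
time: 20.87
tool_pos: [0.4339, -0.0117, 0.0353]
ee_rot: [[0.944, 0.329, -0.001], [0.329, -0.944, -0.002], [-0.002, 0.002, -1.0]]
force: [0.5, -1.6, 0.8]
opening: 0.0137
grasp_force: 15.0
```

```bash
python3 p.py 435 -12.8 36 19.4; python3 - <<'E'
from m import *
for n in ("top","side"):
    W=cloud(capture(n))
    print(n,"plain",rect(W,(.468,-.245),.094,.115),"lid plate",rect(W,(.436,-.013),.005,.012,.06))
E
```

```text
[ 0.6  1.4 -0.7] [ 0.0019  0.0016 -0.0033]
top plain (242, 469.0, -248.4, 85.9, 59.4, 5.2, np.float64(0.0993)) lid plate (24, 393.2, -10.2, 24.8, 7.1, -71.4, np.float64(0.0083))
side plain (14, 509.9, -259.9, 37.4, 14.0, 72.8, np.float64(0.0975)) lid plate (393, 434.2, -10.6, 86.2, 62.4, 18.4, np.float64(0.0077))
```

Call:
play_rows([
  [255, 0, 0, -30, 0, 0, 0],
  [255, 0, 0, -65, 0, 0, 0],
  [255, 0, 0, -105, 0, 0, 0],
  [255, 0, 0, -140, 0, 0, 0],
  [255, 0, 0, -140, 0, 0, 0],
  [255, 0, 0, -140, 0, 0, 0],
])

```text
time: 21.47
tool_pos: [0.4359, -0.0117, 0.1776]
ee_rot: [[0.944, 0.329, 0.005], [0.329, -0.944, -0.003], [0.003, 0.005, -1.0]]
force: [0.7, -0.1, -1.2]
opening: 0.0135
grasp_force: 15.0
```

```bash
python3 p.py 468.5 -248 165 5.2
```

```text
[-47.  233.8  13.5] [ 0.0043 -0.0037  0.2445]
```

Call:
play_rows([
  [255, -47, 234, 10, 0, 0, 0.2445],
  [255, -47, 234, 10, 0, 0, 0.2445],
  [255, -47, 234, 10, 0, 0, 0.2445],
  [255, -47, 234, 10, 0, 0, 0.2445],
  [255, -47, 234, 10, 0, 0, 0.2445],
  [255, -47, 234, 10, 0, 0, 0.2445],
  [255, -47, 234, 10, 0, 0, 0.2445],
  [255, -47, 234, 10, 0, 0, 0.2445],
])

```text
time: 22.13
tool_pos: [0.4649, -0.248, 0.1627]
ee_rot: [[0.996, 0.088, -0.006], [0.088, -0.996, 0.002], [-0.005, -0.002, -1.0]]
force: [-0.3, 1.1, -0.1]
opening: 0.0138
grasp_force: 15.0
```

Call:
play_rows([
  [255, 0, 0, 0, 0, 0, 0],
  [255, 0, 0, 0, 0, 0, 0],
  [255, 0, 0, 0, 0, 0, 0],
])

```text
time: 22.38
tool_pos: [0.4662, -0.2461, 0.165]
ee_rot: [[0.996, 0.092, -0.002], [0.092, -0.996, -0.001], [-0.002, 0.001, -1.0]]
force: [-0.4, -0.2, -1.6]
opening: 0.0136
grasp_force: 15.0
```

```bash
python3 p.py 468.5 -248 145 5.2
```

```text
[ 2.2  2.1 20. ] [0.0009 0.0024 0.0018]
```

Call:
play_rows([
  [255, 2.2, 1.5, 8, 0, 0, 0],
  [255, 2.2, 1.5, 16, 0, 0, 0],
  [255, 2.2, 1.5, 20, 0, 0, 0],
  [255, 2.2, 1.5, 20, 0, 0, 0],
  [255, 2.2, 1.5, 20, 0, 0, 0],
  [255, 2.2, 1.5, 20, 0, 0, 0],
])

```text
time: 22.88
tool_pos: [0.469, -0.2491, 0.1457]
ee_rot: [[0.996, 0.091, -0.001], [0.091, -0.996, -0.002], [-0.001, 0.002, -1.0]]
force: [0.5, -0.7, 0.1]
opening: 0.0135
grasp_force: 15.0
```

```bash
python3 p.py 468.5 -248 131 5.2
```

```text
[-0.4 -1.1 14.7] [0.0021 0.0013 0.0001]
```

Call:
play_rows([
  [255, -0.4, -0.7, 4, 0, 0, 0],
  [255, -0.4, -0.7, 8, 0, 0, 0],
  [255, -0.4, -0.7, 11, 0, 0, 0],
  [255, -0.4, -0.7, 13, 0, 0, 0],
  [255, -0.4, -0.7, 14.5, 0, 0, 0],
  [255, -0.4, -0.7, 15.5, 0, 0, 0],
  [255, -0.4, -0.7, 15.5, 0, 0, 0],
])

```text
time: 23.47
tool_pos: [0.4683, -0.2486, 0.1312]
ee_rot: [[0.996, 0.091, -0.002], [0.091, -0.996, -0.002], [-0.002, 0.002, -1.0]]
force: [-2.3, 1.6, 6.3]
opening: 0.0138
grasp_force: 15.0
```

Call:
play_rows([
  [130, 0, 0, 0, 0, 0, 0],
  [130, 0, 0, 0, 0, 0, 0],
  [130, 0, 0, 0, 0, 0, 0],
  [130, 0, 0, -20, 0, 0, 0],
  [130, 0, 0, -60, 0, 0, 0],
  [130, 0, 0, -80, 0, 0, 0],
  [130, 0, -150, -80, 0, 0, 0],
  [130, 0, -150, -80, 0, 0, 0],
])

```text
time: 24.13
tool_pos: [0.4625, -0.1667, 0.2123]
ee_rot: [[0.996, 0.087, 0.004], [0.087, -0.996, -0.005], [0.003, 0.005, -1.0]]
force: [-0.2, 1.1, 0.0]
opening: 0.0458
grasp_force: 0.0
```

Call:
play_rows([
  [130, 0, -180, 0, 0, 0, 0],
  [130, 0, -180, 0, 0, 0, 0],
  [130, 0, -180, 0, 0, 0, 0],
  [130, 0, -180, 0, 0, 0, 0],
  [130, 0, -180, 0, 0, 0, 0],
  [130, 0, -180, 0, 0, 0, 0],
  [130, 0, -180, 0, 0, 0, 0],
  [130, 0, -180, 0, 0, 0, 0],
])

```text
time: 24.8
tool_pos: [0.4449, 0.0131, 0.2097]
ee_rot: [[0.996, 0.09, -0.001], [0.09, -0.996, -0.003], [-0.001, 0.003, -1.0]]
force: [0.5, 0.1, 0.4]
opening: 0.0463
grasp_force: 0.0
```

```bash
python3 - <<'E'
from m import *
for n in ("top","side"):
    c=capture(n);W=cloud(c)
    print(n,"lid plate",rect(W,(.468,-.248),.097,.115),"bar",rect(W,(.468,-.248),.12,.145))
    f=c["frame"][220:360,340:520] if n=="top" else c["frame"][150:270,330:470]
    cv2.imwrite(f"pics/{n}2.png",cv2.resize(f,None,fx=4,fy=4,interpolation=2)[:,:,::-1])
    for q in ("brush","jar","cup"): print(q,[ [int(x) for x in d["extent"]] for d in find_in(q,n)[:1]])
E
```

```text
top lid plate (957, 469.3, -248.8, 86.5, 60.9, 5.2, np.float64(0.104)) bar (145, 469.5, -248.9, 39.7, 14.8, 4.1, np.float64(0.1288))
brush [[268, 147, 289, 224]]
jar [[464, 215, 496, 246]]
cup [[107, 249, 144, 281]]
side lid plate (247, 468.6, -245.7, 85.8, 65.3, 6.0, np.float64(0.1032)) bar (28, 468.8, -244.0, 40.1, 15.0, -3.0, np.float64(0.1259))
brush [[216, 252, 282, 278]]
jar [[347, 167, 367, 198]]
cup [[231, 345, 274, 404]]
```

View pics/side2.png

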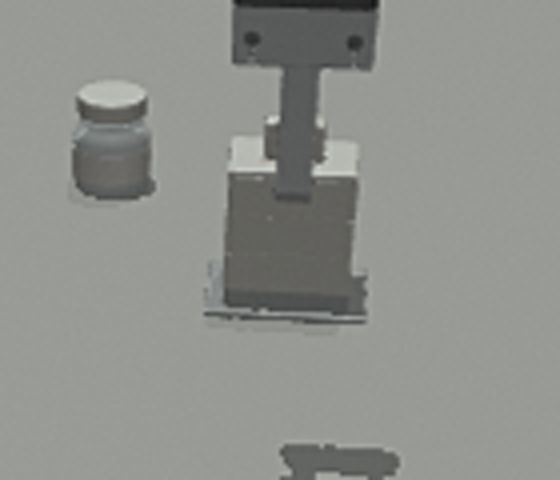

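View pics/top2.png

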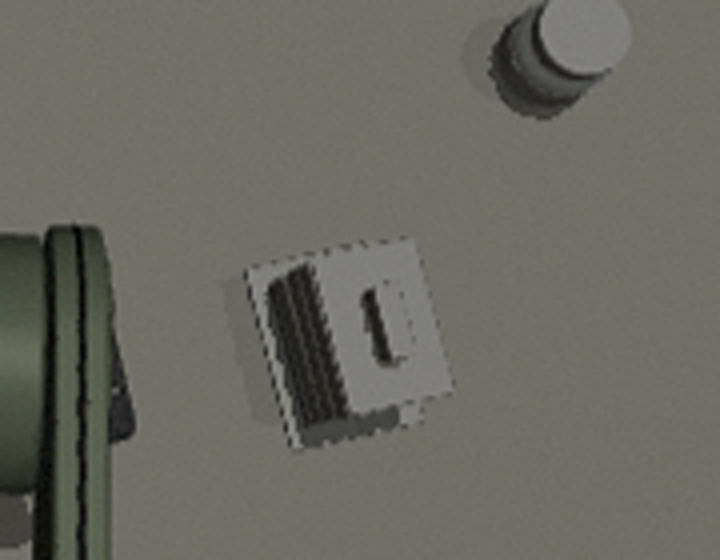

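The side crop shows an even stack, x 225–358, with the finger only in front of it. The top crop shows the lid square on the stack, centred near (365, 330). The lid plate measures z = 104 mm, as it should when seated, and the bystanders have not moved.

```bash
python3 -c "
from workcell import *
print(hand_in())"
```

```text
the job is handed in; nothing more can be done
None
```

The pill organiser is back together on its base (four-compartment, two-compartment, undivided tray, lid) and handed in; each piece measured within about 3 mm of the one below and at its seated height, the brush, jar and cup did not move, and hand-in returned no verdict.

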